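# Turn the drive pulley onto its pin and hold it home for the collar

## Robot

A 6-joint arm with a two-finger parallel gripper is mounted at the origin on a cart in front of the work surface, level with it; the furniture and walls round the work are solid. World frame = base frame: x ahead of the robot, y to its left, z up, the work surface at z = 0. Lengths are in m, angles in degrees, forces in N, time in s.
With the tool pointing down it reaches from about 0.3 to 0.75 m from the base axis. Payload 8.5 kg.
Tool frame: the origin (TCP) lies on the centre line of the jaws, within the pads' length; the fingertips stand 17 mm ahead of it and the grasp point (between the pads) lies 2 mm behind it (env.tcp_to_tips is the distance from the TCP to the fingertips, in m); z points along the fingers, y is the line along which they close (so a half turn about z gives the same grasp; the last joint's range is limited). The gripper opens to 85 mm and grips with 20 to 120 N. Pads are 22 mm wide; open, the fingers measure 114 mm over their backs; the gripper's body (76 mm by 85 mm) begins 54 mm behind the grasp point. The pads swing forward as they close: fully open they stand 13 mm farther back than shut.
Start: joints at [-80.117, 21.807, 74.336, -0, 83.858, -12.336], TCP at [0.208, -0.509, 0.215] pointing down, gripper open.
Joint ranges: [-178.18, 178.18], [-50.72, 133.34], [12.68, 142.11], [-81.47, 261.47], [9.98, 163.14], [-165.26, 165.26]. Speed limits (degrees/s): [136.94, 136.94, 180, 180, 180, 180].

## Interface

Orientations are given as a 3x3 rotation matrix whose columns are the frame's x, y, z axes.
In Python, from rig import env gives the robot as it stands. The module is installed in compiled form; this text tells all that it offers.
- The arm moves only by the shell command python3 -m pendant 'ROWS' [FORCE]. ROWS is JSON, a list of rows, each a list of 7 numbers: the opening, from 0 (shut) to 1 (fully open), then the shift along the tool's x, y, z in m, then the turn, a rotation vector about the tool's x, y, z in rad. A call has 1 to 5 rows; each row is the pose to reach, as a shift and turn from the pose commanded when the call began, along the tool's axes at that moment; what a row does not reach only later rows make up. A row lasts 1/8 s, in which the tool goes at most 62.5 mm and 10.7 degrees, less where a joint would pass 70% of its speed; a pose out of reach is approached as far as the arm can. A call with a gripper value outside its range is refused whole. The fingers move at their own pace and stop on an object; FORCE is the grip in N (left out, the last holds). Time passes only in rows, so rows that repeat a pose let the fingers close. It gives the time, the measured TCP pose, the force, the opening and the grip force at its end, in the units of the state.
- env.observe(): the state, without advancing time (a new reading comes with each control period).
- env.get_image(name): name is "scene" or "top"; returns a dict with "image" (384x512x3 uint8, blue, green, red), "fx", "fy", "cx", "cy" (pixels), "pose" (4x4, takes a point from camera to world coordinates). Camera axes: x right, y up, looking along -z (the intrinsics and any distortion apply to the point x, -y, -z); pixel columns grow to the right and rows downward; lengths in m; the calibration is good to about 2 mm. A picture is of the moment at which its call begins. There is no depth.
- env.close_job(): hands the job in; it is judged then, once.
Trained networks look in the newest picture that a camera, given by its name, has taken for a name from the list of things; names that differ only in an ending like _2 or _b are one class to them, and where a whole thing is asked for, a point or a joint stands for the part that bears it (a point fixed in the world has none). Each returns a list of dicts, best first, with "conf" (0 to 1); they miss things now and then, are a little off and sometimes report something else, mostly with a low value. They report only what shows in the picture. A call takes as long as a camera call.
- env.find_in(camera, thing): "bbox" ([centre column, centre row, width, height] in pixels, round what is visible of it).
- env.trace(camera, thing): "mask" (384x512 bool, what is visible of it) and "bbox" ([centre column, centre row, width, height] in pixels, round what is visible of it).
- env.tip_of(camera, thing): "centre" ([column, row] in pixels: a listed point, or the origin of a listed thing).
The state is a dict: "time_s": time; "q": joint angles; "qvel": joint speeds; "joint_efforts": joint torques, N m; "position": TCP position; "tool_rot": TCP orientation; "ft_force": force on the tool from outside, world axes, zero at the start; "wrist_torque": the same for the moment, N m; "grip_width": finger opening in m; "gripper_force": force on a finger pad.
Only numpy, scipy, OpenCV 4.12 (cv2) and the standard library are available. Lean on these libraries where they do the work, as an engineer would, in place of code of your own. Each camera call takes 0.05 s, during which the arm holds its last target. There are 200 camera calls.

## Task

The grey belt pulley has been slipped over the spindle shaft but its hub is riding on top of the drive pin. With the fingertips push the pulley round until the notch under its hub meets the pin (the red line on the hub then carries on from the red line on the shaft end), then press the hub straight down against its spring until it is fully home on the shoulder, and finish while still holding it down there, so that the collar can be put on by somebody else. Do not lift or tip the pulley, and leave the collar and the other things on the bench alone.

Things in the scene. Friction and masses are not known exactly. Their poses are not given: they have to be found in the camera images.
- spindle: blue bearing housing on a square dark steel base plate (150 x 150 x 12 mm), fixed to the bench, its upright steel shaft locked. Origin: middle of the plate's underside, on the shaft axis; z up along the shaft; x along the drive pin. Shaft 18 mm in diameter, its end 124 mm above the origin, with a red line that points along the pin
- pulley: loose grey cast V-belt pulley on the shaft, 180 mm in diameter, about 0.55 kg. Origin: on its axis at the hub's underside; z up; x towards the notch. Hub 64 mm in diameter, z 0 to 30 mm; bore 20 mm. Rim 76 to 90 mm radius, z 5 to 27 mm. Three spokes 14 mm wide, z 12 to 22 mm, at 60, 180, 300 degrees from the notch; open windows between them, 32 to 76 mm radius. Turns freely either way
- notch (a point): point in the notch, 26 mm from the pulley's axis, 5 mm above the hub's underside. The notch, 12 to 13 mm wide and 11 mm deep with a flared mouth, crosses the underside of the hub from the bore outwards on one side only; a red line on the hub's top lies over it. When it comes over the pin the pulley sinks by itself only 1 to 3 mm; the rest must be pressed, and it springs back if let go
- pin (a point): point on the axis of the drive pin, 26 mm from the shaft axis, 85 mm above the bench; the seated notch lies here. The pin, 8 mm in diameter, brass with a red end, sticks out level from one side of the shaft, greased, to 46 mm from the axis, 81 to 89 mm above the bench. At the start the hub rests on it
- shoulder (a point): centre of the shoulder on the shaft (32 mm in diameter), 80 mm above the bench; the hub's underside lies here when the pulley is fully home, and 9 mm above it at the start
- hub_top (a point): centre of the hub's flat top, 64 mm in diameter, with the 18 mm shaft standing out of its middle (5 mm at the start, 14 mm when home). 119 mm above the bench at the start, 110 mm when the pulley is fully home; the spokes' tops lie 8 mm lower than this
- thrust_plate (a joint): travel of the sprung plate under the hub, m, growing downwards: 0 at the start, 0.001 to 0.003 when the notch has dropped onto the pin, 0.009 when the hub is on the shoulder. Its spring pushes up with about 4 N at 0 and 12 N at 0.009: holding the pulley home takes 6 to 8 N beyond its weight
- collar: loose dark steel shaft collar, a ring 38 mm in diameter and 12 mm high, lying on the bench for somebody else to fit later. Leave it
- grease_pot: stoneware grease pot, 88 mm wide, 56 mm high. Leave it
- oil_can: thumb oiler, 76 mm wide, 166 mm high. Leave it
- ball_peen: ball peen hammer lying down, 273 mm long. Leave it
- bolt_tin: open rusty tin, 75 mm wide, 60 mm high. Leave it
- try_square: try square lying flat, 116 x 182 mm, 16 mm high. Leave it
- tin_mug: dark tin mug, 80 mm high. Leave it

How it is judged (in metres and radians):
At the end, for the whole second after the job is handed in: The notch is over the pin (within 5 mm), the hub's underside is on the shoulder (no more than 2 mm above it), the pulley level (within 0.06 rad) and still, and the fingers are pressing on it with at least 3 N (z of pulley in the frame of spindle below 0.082 m and horizontal distance between notch and pin below 0.005 m and angle between pulley's own z axis and vertical below 0.06 rad and contact force between the fingers and pulley above 3 N and angular speed of pulley below 0.2 rad/s and linear speed of pulley below 0.02 m/s); the arm keeps its last pose, push and grip.
It fails at once if the pulley was lifted (more than 8 mm above where it rests on the pin) (z of pulley in the frame of spindle above 0.097 m).
It fails at once if the pulley was tipped (more than 0.2 rad) (angle between pulley's own z axis and vertical above 0.2 rad).
It fails at once if the collar or another thing on the bench was moved by more than 20 mm (distance of any of collar, grease_pot, oil_can, ball_peen, bolt_tin, try_square, tin_mug from where it was at the start of the episode above 0.02 m).
It also fails if it takes over 51 s, if anything falls off the work surface, if the arm or the gripper's body presses on something with over 40 N, if the wrist force passes 120 N, or if a joint passes its speed limit or range.

## Working session

There is one attempt and no reset: what is moved stays moved. The work goes in short steps, Python scripts to look and compute and a shell command to move; the robot and the scene stay as the last step left them, time stands still between calls to the robot, and variables do not carry over. Pictures are saved under pics/ and viewed, at most 10 in all, crops included, and the job is handed in when it is done.

```bash
mkdir -p pics && cat > h.py <<'E'
import numpy as np, cv2
from rig import env
def ray(im,u,v):
    P=np.array(im["pose"]);d=np.array([(u-im["cx"])/im["fx"],-(v-im["cy"])/im["fy"],-1.])
    return P[:3,3],P[:3,:3]@d
def at_z(im,u,v,z):
    o,d=ray(im,u,v);return o+d*(z-o[2])/d[2]
def proj(im,p):
    P=np.array(im["pose"]);c=P[:3,:3].T@(np.array(p)-P[:3,3])
    return im["cx"]+im["fx"]*c[0]/-c[2], im["cy"]-im["fy"]*c[1]/-c[2]
E
python3 - <<'E'
from h import *
ims={n:env.get_image(n) for n in("scene","top")}
for n,i in ims.items():
    print(n,{k:(np.round(v,3).tolist() if k!='image' else 0) for k,v in i.items()})
    for t,z in(("notch",.094),("pin",.085),("hub_top",.119),("shoulder",.08),("pulley",.089),("spindle",0)):
        print(t,[(np.round(r["centre"],1).tolist(),round(r["conf"],2),at_z(i,*r["centre"],z).round(4).tolist()) for r in env.tip_of(n,t)[:2]])
cv2.imwrite("pics/a.png",np.vstack([cv2.resize(np.hstack([ims["scene"]["image"],ims["top"]["image"]]),(800,300)),]))
cv2.imwrite("pics/top.png",cv2.resize(ims["top"]["image"],(768,576)))
print(env.observe())
E
```

```text
scene {'image': 0, 'fx': 477.358, 'fy': 477.358, 'cx': 257.858, 'cy': 186.512, 'pose': [[-0.894, 0.259, -0.365, -0.061], [-0.447, -0.484, 0.752, 1.247], [0.018, 0.836, 0.549, 0.969], [0.0, 0.0, 0.0, 1.0]]}
notch [([262.9, 185.3], 0.67, [0.5094, 0.0321, 0.094])]
pin [([279.2, 181.0], 0.61, [0.4777, -0.0313, 0.085])]
hub_top [([271.7, 178.8], 0.95, [0.4847, 0.0173, 0.119])]
shoulder [([271.0, 189.3], 0.87, [0.4837, 0.0219, 0.08])]
pulley []
spindle [([270.7, 202.7], 0.73, [0.4972, -0.0106, 0.0])]
top {'image': 0, 'fx': 428.886, 'fy': 428.886, 'cx': 258.728, 'cy': 187.276, 'pose': [[0.421, 0.708, -0.567, -0.51], [-0.907, 0.315, -0.279, -0.441], [-0.019, 0.632, 0.775, 1.502], [0.0, 0.0, 0.0, 1.0]]}
notch []
pin []
hub_top []
shoulder []
pulley [([159.7, 185.8], 0.17, [0.3589, 0.4586, 0.089])]
spindle [([266.6, 207.8], 0.53, [0.4989, 0.0196, 0.0])]
{'time_s': 0.7, 'q': array([-8.01172362e+01,  2.18050156e+01,  7.43347809e+01, -1.50181080e-03,
        8.38580857e+01, -1.23369295e+01]), 'qvel': array([ 0.02885645,  0.01584429,  0.01864166,  0.00794416,  0.07006689,
       -0.03482001]), 'joint_efforts': array([-1.02767121e-03, -4.48242152e+01, -2.31443954e+01, -1.12371711e-04,
        5.29901135e-04, -2.44705495e-05]), 'position': array([ 0.2079654 , -0.50914848,  0.21454339]), 'tool_rot': array([[ 9.25739601e-01,  3.78161594e-01, -1.93303412e-05],
       [ 3.78161593e-01, -9.25739601e-01, -4.08872391e-05],
       [-3.33568458e-05,  3.05409438e-05, -9.99999999e-01]]), 'ft_force': array([0.02689322, 0.63389936, 0.00834123]), 'wrist_torque': array([ 0.06713778,  0.0064589 , -0.03597119]), 'gripper_force': 0.0, 'grip_width': 0.08531562549363148}
```

```bash
python3 - <<'E'
import cv2,numpy as np
from h import *
s=env.get_image("scene");t=env.get_image("top")
a=cv2.resize(s["image"][100:290,150:400],(800,600),interpolation=cv2.INTER_CUBIC);cv2.imwrite("pics/sc.png",a)
E
```

```text
(no output)
```

View pics/top.png

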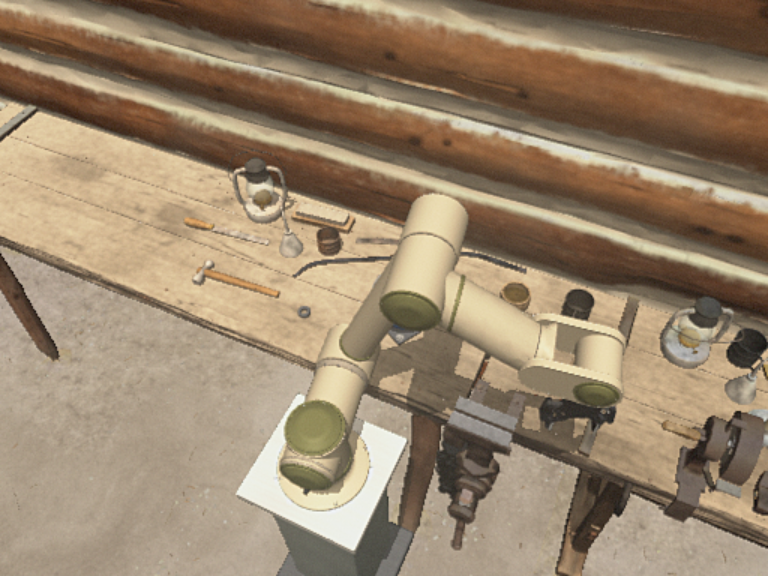

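View pics/sc.png

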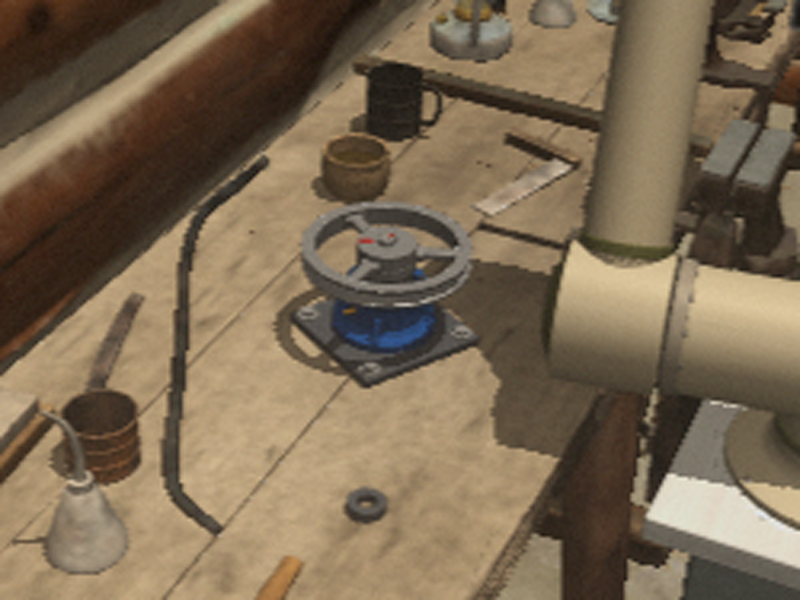

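The scene view shows the pulley on the blue housing, with its centre near crop (388,240). The hub's red line is at (366,241), the shaft's short red mark at (391,236), and there is an orange spot at (348,310) that may be the pin end. In the top view the arm hides the pulley.

```bash
python3 - <<'E'
from h import *
s=env.get_image("scene");I=s["image"].astype(int)
m=(I[...,2]>1.7*I[...,1])&(I[...,2]>1.7*I[...,0])&(I[...,2]>90);m[:160]=0;m[215:]=0;m[:,:240]=0;m[:,310:]=0
n,l,st,c=cv2.connectedComponentsWithStats(m.astype(np.uint8),connectivity=8)
for k in range(1,n): print(c[k].round(1),st[k],[at_z(s,*c[k],z)[:2].round(4) for z in(.085,.119,.124)])
print("orange",at_z(s,258.75,198.2,.085), at_z(s,258.75,198.2,.0))
# pulley outline: fit circle
r=env.trace("scene","pulley")
print([(x["conf"],x["bbox"]) for x in r])
r2=env.trace("scene","spindle");print([(x["conf"],x["bbox"]) for x in r2])
np.savez("m.npz",p=r[0]["mask"],s=r2[0]["mask"])
v=s["image"][155:235,225:315]
cv2.imwrite("pics/z.png",cv2.resize(v,(720,640))[:600])
E
```

```text
[272. 174.] [272 174   1   1   1] [array([ 0.519, -0.061]), array([ 0.4967, -0.0107]), array([ 0.4934, -0.0033])]
[264. 176.] [262 176   5   1   5] [array([ 0.5381, -0.0357]), array([0.515 , 0.0137]), array([0.5116, 0.0209])]
orange [0.49343264 0.09499643 0.085     ] [ 5.46785161e-01 -1.57309148e-02  1.11022302e-16]
[(0.94, [270.1, 179.3, 52.5, 32.8])]
[(0.88, [270.4, 199.8, 61.7, 44.8])]
```

View pics/z.png

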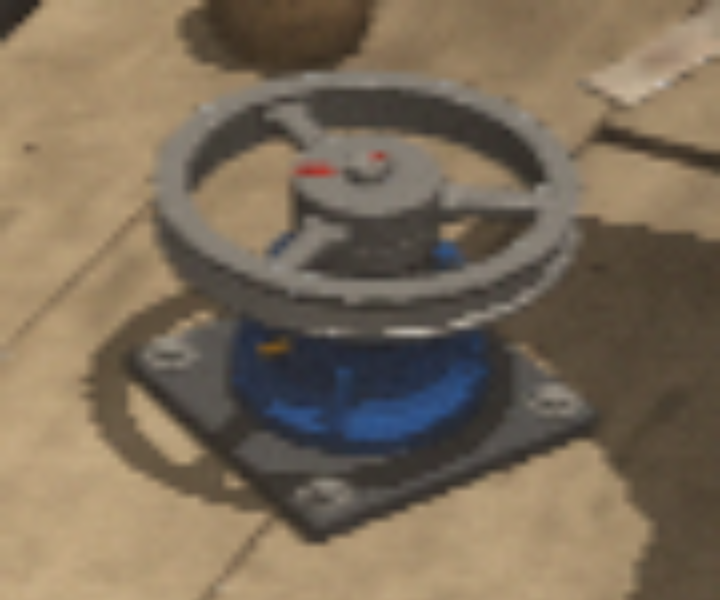

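```bash
python3 - <<'E'
from h import *
s=env.get_image("scene")
q=lambda x,y,z:at_z(s,225+(x+.5)/8-.5,155+(y+.5)/8-.5,z)
L,B,R=q(133,360,.006),q(318,535,.006),q(597,418,.006)
print(L,B,R,"mid",(L+R)/2,np.linalg.norm(L-B),np.linalg.norm(R-B))
for a,b in((B,L),(B,R)):print("ang",np.degrees(np.arctan2(*(b-a)[1::-1])))
for n,p in dict(hubc=(367,172,.119),shaft=(367,161,.124),shred=(378,157,.124),hred_in=(335,171,.119),hred_out=(296,171,.119),rimspokeA=(285,112,.111),spA_in=(315,140,.111),B=(540,195,.111),B_in=(445,197,.111),C=(290,258,.111),Cin=(335,232,.111)).items(): print(n,q(*p).round(4))
# rim centre via mask bbox fit of projected rim at trial centre
from scipy.optimize import minimize
m=np.load("m.npz")["p"];th=np.linspace(0,2*np.pi,120)
def cost(c):
    pts=[proj(s,(c[0]+.09*np.cos(t),c[1]+.09*np.sin(t),z)) for z in(.094,.116) for t in th]
    h=cv2.convexHull(np.float32(pts)*16)
    k=np.zeros(m.shape,np.uint8);cv2.fillPoly(k,[np.int32(h)],1,shift=4)
    hm=np.zeros(m.shape,np.uint8);cv2.fillPoly(hm,[cv2.convexHull(np.argwhere(m)[:,::-1].astype(np.int32))],1)
    return (k!=hm).sum()
r=minimize(cost,[.485,.018],method="Nelder-Mead",options=dict(initial_simplex=[[.485,.018],[.495,.018],[.485,.03]]));print(r.x,r.fun)
E
```

```text
[0.59391963 0.02882867 0.006     ] [0.46647484 0.10437671 0.006     ] [ 0.39603156 -0.02700043  0.006     ] mid [0.4949756  0.00091412 0.006     ] 0.14815424387267737 0.14907114708891342
ang -30.65904985255909
ang -118.19982502992423
hubc [0.4957 0.0038 0.119 ]
shaft [0.4962 0.0032 0.124 ]
shred [ 0.4935 -0.0019  0.124 ]
hred_in [0.5079 0.0094 0.119 ]
hred_out [0.5224 0.0172 0.119 ]
rimspokeA [ 0.5535 -0.0355  0.111 ]
spA_in [ 0.5318 -0.0208  0.111 ]
B [ 0.429  -0.0259  0.111 ]
B_in [ 0.4636 -0.0056  0.111 ]
C [0.5004 0.067  0.111 ]
Cin [0.4926 0.0407 0.111 ]
[0.49686616 0.00466244] 39.0
```

```bash
cat >> h.py <<'E'
from scipy.spatial.transform import Rotation as Ro
def to(x,y,z,yaw):
    "row shift/turn from the measured pose to a tool-down pose, tool x at yaw deg"
    o=env.observe();R=np.array(o["tool_rot"]);a=np.radians(yaw)
    T=np.array([[np.cos(a),np.sin(a),0],[np.sin(a),-np.cos(a),0],[0,0,-1]])
    return (R.T@(np.array([x,y,z])-o["position"])).round(4).tolist(), Ro.from_matrix(R.T@T).as_rotvec().round(3).tolist()
def st():
    o=env.observe();R=o["tool_rot"]
    print(round(o["time_s"],2),"pos",o["position"].round(4),"yaw",np.degrees(np.arctan2(R[1][0],R[0][0])).round(1),"F",o["ft_force"].round(1),"w",round(o["grip_width"],4),"q",o["q"].round(0),"tip",env.tcp_to_tips)
E
python3 -c "
from h import *
st()
import math
a=math.radians(-34)
print(to(.4965+.053*math.cos(a),.0035+.053*math.sin(a),.21,146))"
```

```text
1.0 pos [ 0.208  -0.5091  0.2145] yaw 22.2 F [ 0.6 -1.6  0.1] w 0.0852 q [-80.  22.  74.  -0.  84. -12.] tip 0.017
([0.4904, -0.3214, 0.0045], [0.0, 0.0, -2.16])
```

```bash
python3 -m pendant '[[0.35,0.49,-0.32,-0.01,0,0,-2.16],[0.35,0.49,-0.32,-0.01,0,0,-2.16],[0.35,0.49,-0.32,-0.01,0,0,-2.16],[0.35,0.49,-0.32,-0.01,0,0,-2.16],[0.35,0.49,-0.32,-0.01,0,0,-2.16]]' && python3 -c "
from h import *
st()
print(to(.5404,-.0261,.21,146))"
```

```text
time_s: 1.62
position: [0.3864, -0.2503, 0.2201]
tool_rot: [[0.237, 0.971, 0.001], [0.971, -0.237, -0.0], [-0.0, 0.001, -1.0]]
ft_force: [1.5, 0.1, 0.9]
grip_width: 0.0299
gripper_force: 0.0
1.62 pos [ 0.3864 -0.2503  0.2201] yaw 76.3 F [1.5 0.1 0.9] w 0.0299 q [-48.  13.  87.   0.  80. -34.] tip 0.017
([0.2544, 0.0964, 0.0101], [0.0, 0.001, -1.217])
```

```bash
python3 -m pendant '[[0.35,0.254,0.096,0.005,0,0,-1.217],[0.35,0.254,0.096,0.005,0,0,-1.217],[0.35,0.254,0.096,0.005,0,0,-1.217],[0.35,0.254,0.096,0.005,0,0,-1.217],[0.35,0.254,0.096,0.005,0,0,-1.217]]' >/dev/null&& python3 -c "
from h import *
st()
print(to(.5404,-.0261,.16,146))
s=env.get_image('scene');t=env.get_image('top')
k=[int(v) for v in proj(t,(.4965,.0035,.119))];print(k)
c=lambda i,u,v:cv2.resize(i['image'][v-45:v+55,u-50:u+50],(400,400),interpolation=cv2.INTER_CUBIC)
cv2.imwrite('pics/b.png',np.hstack([c(s,270,180),c(t,*k)]))"
```

```text
2.25 pos [ 0.5415 -0.0261  0.2146] yaw 130.2 F [-0.4 -0.7  0.1] w 0.0295 q [-15.  21.  76.   0.  83. -55.] tip 0.017
([0.0007, -0.0009, 0.0546], [0.0, -0.0, -0.276])
[269, 192]
```

View pics/b.png

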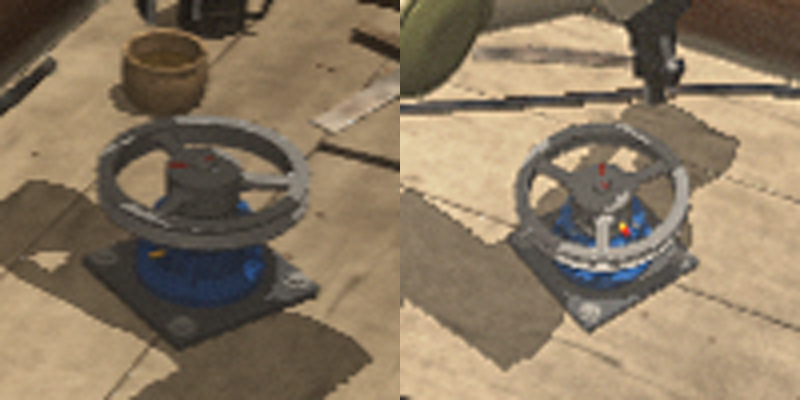

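The top camera now sees the pulley. The pin's red end is at crop (624,230), the hub line at (602,168) and the shaft line at (604,184). I'll refine the axis and angles from this.

```bash
python3 -c "
from h import *
t=env.get_image('top')
q=lambda x,y,z:at_z(t,219+(x+.5)/4-.5,147+(y+.5)/4-.5,z).round(4)
for n,p in dict(pinend=(625,231,.085),hubr=(602,168,.119),shr=(604,185,.124),hubc=(603,183,.119)).items(): print(n,q(*p))
for n,z in(('hub_top',.119),('notch',.094),('pin',.085),('shoulder',.08)):
  print(n,[(round(r['conf'],2),at_z(t,*r['centre'],z).round(4)) for r in env.tip_of('top',n)[:1]])
from scipy.optimize import minimize
m=env.trace('top','pulley')[0]['mask'];th=np.linspace(0,2*np.pi,120)
hm=np.zeros(m.shape,np.uint8);cv2.fillPoly(hm,[cv2.convexHull(np.argwhere(m)[:,::-1].astype(np.int32))],1)
def cost(c):
    pts=[proj(t,(c[0]+.09*np.cos(a),c[1]+.09*np.sin(a),z)) for z in(.094,.116) for a in th]
    k=np.zeros(m.shape,np.uint8);cv2.fillPoly(k,[np.int32(cv2.convexHull(np.float32(pts)*16))],1,shift=4)
    return (k!=hm).sum()
r=minimize(cost,[.4965,.003],method='Nelder-Mead',options=dict(initial_simplex=[[.4965,.003],[.5065,.003],[.4965,.013]]));print(r.x,r.fun)
"
```

```text
pinend [ 0.6391 -0.4049  0.085 ]
hubr [ 0.6812 -0.3627  0.119 ]
shr [ 0.656  -0.3709  0.124 ]
hubc [ 0.6624 -0.3691  0.119 ]
hub_top []
notch [(0.65, array([0.5178, 0.0235, 0.094 ]))]
pin [(0.59, array([ 0.4787, -0.0235,  0.085 ]))]
shoulder [(0.83, array([0.4933, 0.002 , 0.08  ]))]
[0.49131281 0.00508102] 36.0
```

```bash
python3 -c "
from h import *
st();print(to(.5384,-.0256,.145,146))"
```

```text
2.65 pos [ 0.5401 -0.0299  0.215 ] yaw 129.5 F [ 0.1 -0.7 -0.7] w 0.0299 q [-16.  21.  76.  -0.  83. -55.] tip 0.017
([0.0044, 0.0015, 0.07], [0.0, 0.0, -0.288])
```

```bash
python3 -m pendant '[[0.35,0.004,0.0015,0.02,0,0,-0.15],[0.35,0.004,0.0015,0.05,0,0,-0.288],[0.35,0.004,0.0015,0.07,0,0,-0.288],[0.35,0.004,0.0015,0.07,0,0,-0.288]]' >/dev/null&& python3 -c "
from h import *
st()
print(to(.5384,-.0256,.116,146))
s=env.get_image('scene');t=env.get_image('top')
c=lambda i,u,v:cv2.resize(i['image'][v-45:v+55,u-50:u+50],(400,400),interpolation=cv2.INTER_CUBIC)
cv2.imwrite('pics/c.png',np.hstack([c(s,270,180),c(t,269,192)]))"
```

```text
3.15 pos [ 0.5382 -0.0254  0.144 ] yaw 146.0 F [-0.3 -0.8 -0.2] w 0.0296 q [-15.  24.  83.  -0.  73. -71.] tip 0.017
([-0.0003, 0.0, 0.028], [-0.001, -0.003, 0.001])
```

View pics/c.png

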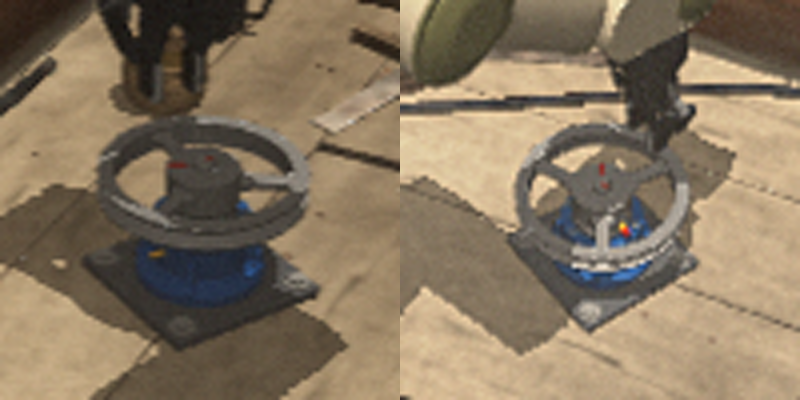

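Fingertips show at about (150,95) and (195,100) in the scene crop and (655,148) in the top crop, apparently above the spoke's far side. I'll compare with the projection before going down.

```bash
python3 -c "
from h import *
s=env.get_image('scene');t=env.get_image('top');o=env.observe();R=o['tool_rot']
for d in(-.022,.022):
  p=o['position']+R[:,1]*d+R[:,2]*.017
  a=proj(s,p);b=proj(t,p);print(p.round(3),'scenecrop',(a[0]-220)*4,(a[1]-135)*4,'topcrop',(b[0]-219)*4+400,(b[1]-147)*4)
a=np.radians(-34)
for r in(.032,.054,.076):
  p=(.4945+r*np.cos(a),.004+r*np.sin(a),.111);A=proj(s,p);b=proj(t,p);print('spoke',(A[0]-220)*4,(A[1]-135)*4,(b[0]-219)*4+400,(b[1]-147)*4)
"
```

```text
[ 0.527 -0.044  0.129] scenecrop 192.62120566829321 119.59789788424735 topcrop 657.196737564783 168.54304063523057
[ 0.552 -0.007  0.129] scenecrop 148.1814802990216 131.85463686055698 topcrop 633.9796849355469 140.69576934618578
spoke 183.52841918039007 155.10220283361775 628.0328831310821 174.5960366330994
spoke 170.6947257013005 143.215902391466 645.8243081148323 165.88012262576103
spoke 158.10662021499434 131.55706044923568 663.4787262629648 157.231327457906
```

```bash
python3 -m pendant '[[0.35,0,0,0.01,0,0,0],[0.35,0,0,0.02,0,0,0],[0.35,0,0,0.028,0,0,0],[0.35,0,0,0.028,0,0,0]]' >/dev/null&& python3 -c "
from h import *
st()
s=env.get_image('scene');t=env.get_image('top')
c=lambda i,u,v:cv2.resize(i['image'][v-30:v+20,u-25:u+25],(400,400),interpolation=cv2.INTER_CUBIC)
cv2.imwrite('pics/d.png',np.hstack([c(s,263,172),c(t,275,187)]))"
```

```text
3.85 pos [ 0.5387 -0.0249  0.116 ] yaw 146.1 F [-0.2  0.1  0.4] w 0.0302 q [-15.  26.  85.   0.  69. -71.] tip 0.017
```

View pics/d.png

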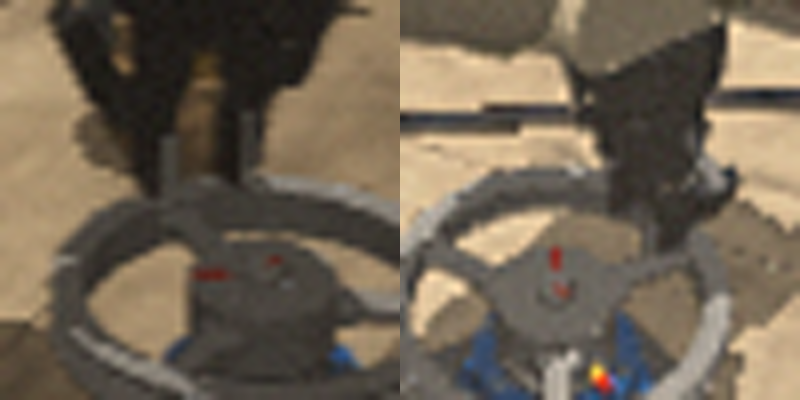

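The scene crop shows the finger ends vanishing at the far rim edge, at (165,185) and (245,185). In the top crop the near tip ends at (665,250), just above the spoke. I'll triangulate to see where the tips really are.

```bash
python3 -c "
from h import *
s=env.get_image('scene');t=env.get_image('top');o=env.observe();R=o['tool_rot']
for z in(.09,.1,.11,.12,.13,.14):
  print(z,'top tip',at_z(t,283.1,188.3,z)[:2].round(3),'sceneR',at_z(s,268.6,165.1,z)[:2].round(3),'sceneL',at_z(s,258.6,165.1,z)[:2].round(3))
for d in(-.022,.022):
 for h in(.017,-.003,-.03):
  p=o['position']+R[:,1]*d+R[:,2]*h
  a=proj(s,p);b=proj(t,p);print(p.round(3),'scene',(a[0]-238)*8,(a[1]-142)*8,'top',(b[0]-250)*8+400,(b[1]-157)*8)
for n in('scene','top'):
  i=s if n=='scene' else t
  for k in(-32,-34,60):pass
"
```

```text
0.09 top tip [ 0.561 -0.03 ] sceneR [ 0.553 -0.103] sceneL [ 0.584 -0.086]
0.1 top tip [ 0.553 -0.033] sceneR [ 0.546 -0.088] sceneL [ 0.577 -0.071]
0.11 top tip [ 0.545 -0.036] sceneR [ 0.539 -0.072] sceneL [ 0.57  -0.055]
0.12 top tip [ 0.538 -0.039] sceneR [ 0.532 -0.057] sceneL [ 0.562 -0.04 ]
0.13 top tip [ 0.53  -0.041] sceneR [ 0.525 -0.042] sceneL [ 0.555 -0.025]
0.14 top tip [ 0.523 -0.044] sceneR [ 0.518 -0.026] sceneL [ 0.548 -0.01 ]
[ 0.527 -0.043  0.1  ] scene 239.49983786887879 240.77251759052842 top 664.1840538829979 292.120575031553
[ 0.527 -0.043  0.12 ] scene 240.9018872450015 201.3343318876748 top 665.1513650157499 268.0736717659727
[ 0.527 -0.043  0.147] scene 242.82450056979633 147.25322559474876 top 666.484433728036 234.9342057913384
[ 0.551 -0.007  0.1  ] scene 151.47557163678266 265.78033660473125 top 618.2976679632161 236.6960512319722
[ 0.551 -0.007  0.12 ] scene 152.30154764390772 226.06228980300193 top 618.8555049813122 212.49313480500632
[ 0.551 -0.007  0.147] scene 153.43440012706014 171.58771964939388 top 619.6240570213449 179.1479099610708
```

```bash
python3 -c "
from h import *
s=env.get_image('scene')['image'];t=env.get_image('top')['image']
b=cv2.imread('pics/b.png');old=[cv2.resize(x,(100,100),interpolation=cv2.INTER_AREA) for x in(b[:,:400],b[:,400:])]
new=[s[135:235,220:320],t[147:247,219:319]]
rows=[]
for o,n,(y,x) in zip(old,new,((10,10),(10,45))):
  d=np.clip(128+(n.astype(int)-o),0,255).astype(np.uint8)
  rows.append(np.hstack([cv2.resize(np.clip(1.5*k[y:y+40,x:x+50].astype(float),0,255).astype(np.uint8),(375,300),interpolation=cv2.INTER_NEAREST) for k in(n,d)]))
cv2.imwrite('pics/e.png',np.vstack(rows))"
```

```text
(no output)
```

View pics/e.png

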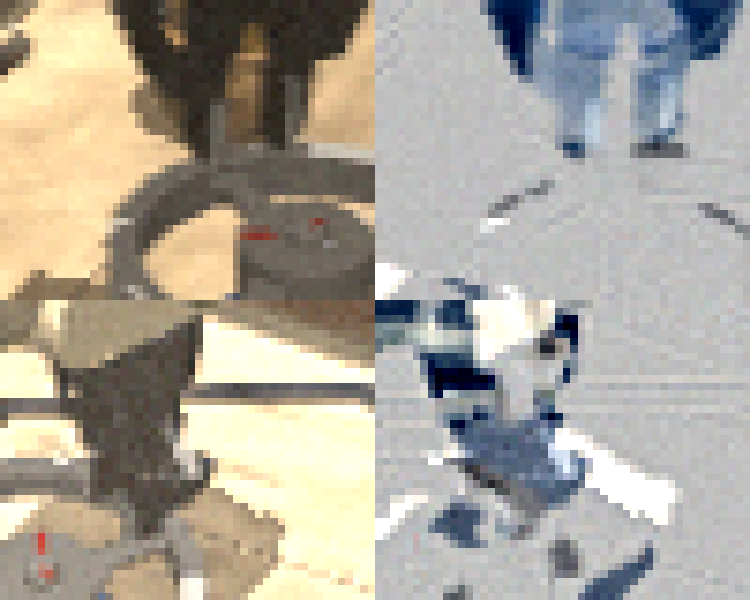

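Scene diff: both fingers end on the rim's upper edge and don't cover the far rim wall. The triangulated tip height is about 0.13, above the nominal value. I'll go lower in a small step, watching force and image change.

```bash
python3 -c "
from h import *
np.savez('prev.npz',s=env.get_image('scene')['image'],t=env.get_image('top')['image'])" && python3 -m pendant '[[0.35,0,0,0.003,0,0,0],[0.35,0,0,0.006,0,0,0],[0.35,0,0,0.01,0,0,0],[0.35,0,0,0.01,0,0,0]]' >/dev/null&& python3 -c "
from h import *
st()
S=env.get_image('scene');T=env.get_image('top');p=np.load('prev.npz')
for n,i,k in(('s',S,p['s']),('t',T,p['t'])):
  d=np.abs(i['image'].astype(int)-k).sum(2)>40
  n_,l,stt,c=cv2.connectedComponentsWithStats(d.astype(np.uint8),connectivity=8)
  print(n,[x.tolist() for x in stt[1:] if x[4]>3])
np.savez('cur.npz',s=S['image'],t=T['image'])
"
```

```text
4.75 pos [ 0.5388 -0.0249  0.1064] yaw 146.1 F [ 0.2 -0.1  0.2] w 0.0302 q [-15.  27.  86.  -0.  68. -71.] tip 0.017
s [[359, 17, 27, 25, 121], [331, 26, 5, 1, 5], [306, 33, 28, 47, 324], [241, 36, 75, 69, 668], [352, 41, 5, 4, 9], [372, 43, 13, 16, 42], [314, 51, 3, 3, 4], [365, 58, 6, 4, 7], [337, 65, 15, 16, 60], [324, 66, 20, 15, 52], [344, 78, 4, 3, 7], [338, 80, 4, 2, 5], [312, 83, 4, 5, 11], [328, 82, 11, 9, 33], [352, 89, 3, 3, 4], [314, 93, 16, 42, 112], [240, 95, 4, 2, 5], [332, 97, 2, 3, 4], [243, 99, 69, 28, 374], [355, 101, 9, 24, 51], [241, 102, 4, 5, 8], [334, 104, 2, 4, 4], [336, 110, 4, 5, 6], [338, 115, 3, 6, 7], [341, 130, 3, 7, 8], [243, 133, 12, 28, 108], [364, 133, 7, 20, 35], [276, 134, 4, 3, 7], [329, 135, 2, 3, 4], [276, 138, 4, 2, 6], [330, 139, 9, 26, 53], [275, 141, 2, 3, 4], [268, 143, 13, 15, 51], [251, 148, 4, 7, 11], [262, 148, 4, 5, 9], [260, 152, 3, 5, 7], [370, 154, 11, 35, 73], [258, 158, 2, 4, 6], [269, 161, 4, 5, 10], [264, 163, 4, 5, 11], [254, 164, 4, 5, 13], [338, 167, 5, 10, 19], [244, 174, 5, 2, 7], [293, 181, 4, 1, 4], [222, 185, 8, 5, 10],
[... 262 characters left out ...]
55], [389, 222, 4, 3, 4], [390, 226, 3, 4, 5], [380, 232, 9, 5, 12], [388, 234, 3, 2, 4], [241, 249, 4, 2, 4], [246, 251, 10, 3, 10], [257, 252, 6, 3, 10]]
t [[168, 99, 85, 134, 1060], [251, 122, 51, 38, 411], [248, 131, 2, 2, 4], [270, 143, 2, 4, 4], [269, 145, 7, 15, 24], [288, 145, 11, 9, 24], [172, 150, 5, 12, 21], [248, 157, 47, 25, 151], [169, 162, 4, 13, 18], [193, 165, 3, 3, 4], [281, 165, 14, 26, 82], [166, 176, 4, 12, 15], [269, 183, 2, 2, 4], [276, 182, 7, 4, 15], [162, 189, 5, 23, 23], [228, 189, 21, 14, 39], [293, 197, 2, 2, 4], [291, 198, 2, 4, 5], [210, 204, 4, 3, 8], [228, 216, 24, 18, 61], [200, 219, 2, 3, 4], [155, 237, 10, 13, 37], [180, 241, 3, 3, 4], [169, 249, 2, 2, 4]]
```

```bash
python3 -c "
from h import *
p=np.load('cur.npz')
c=lambda i,u,v:np.clip(1.6*cv2.resize(i[v-35:v+25,u-20:u+20],(400,600),interpolation=cv2.INTER_CUBIC).astype(float),0,255)
cv2.imwrite('pics/f.png',np.hstack([c(p['s'],263,172),c(p['t'],280,187)]))"
```

```text
[ WARN:0@0.207] global loadsave.cpp:1063 imwrite_ Unsupported depth image for selected encoder is fallbacked to CV_8U.
```

View pics/f.png

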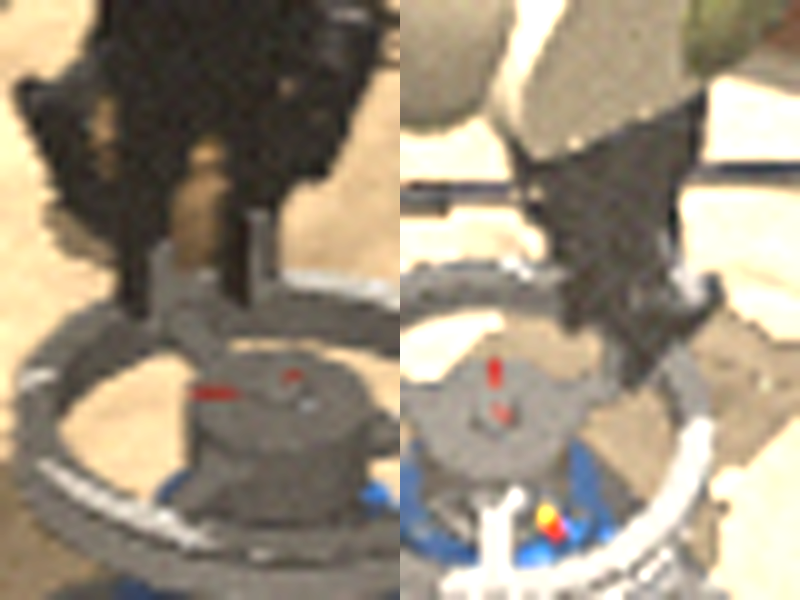

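Fingers now show in front of the far rim: tips at scene crop (245,305) and (150,325), top crop (640,385). That puts the tips near z = 0.12, so I need about 20 mm more, straddling the spoke at (195,340).

```bash
python3 -m pendant '[[0.35,0,0,0.004,0,0,0],[0.35,0,0,0.008,0,0,0],[0.35,0,0,0.012,0,0,0]]' | grep -E "pos|ft_"
```

```text
position: [0.539, -0.0249, 0.0945]
ft_force: [0.4, 0.7, 0.1]
```

```bash
python3 -c "
from h import *
st()
S=env.get_image('scene');T=env.get_image('top');p=np.load('cur.npz')
for n,i,k,w in(('s',S,p['s'],(245,280,155,190)),('t',T,p['t'],(262,300,170,205))):
  d=np.abs(i['image'].astype(int)-k).sum(2)>40
  x0,x1,y0,y1=w
  d=d[y0:y1,x0:x1]
  print(n,x0,y0);print('\n'.join(''.join('#' if v else '.' for v in r) for r in d))
"
```

```text
5.22 pos [ 0.539  -0.0249  0.0945] yaw 146.2 F [0.4 0.7 0.1] w 0.0297 q [-15.  28.  87.   0.  66. -71.] tip 0.017
s 245 155
.###...##.......#..##......######..
.###....#......##.........######...
...#...........##..#......######...
...###.........#....#..##.#####....
...###.................#####.......
....####...............###.........
.....####.....#.......##...........
.....#####...##....................
......####...##....................
.......###...##...........##.......
........................#..##......
........................#..........
...................###.............
.........##.........###............
..........###.......###............
..........###.........#............
...........##......................
..............#....................
............##.....................
####...............................
...................................
...................................
...................................
...................................
...................................
...................................
...................................
....
[... 958 characters left out ...]
...##........#....##.#.####..........
........................###...........
.......................#...#..........
......................##...##.........
.................#.#####..............
...................###................
...........................##.........
...........................###........
..........................#...........
......................................
......................................
..............................#.......
..............................##......
......................................
.........#............................
.............#................#.......
..............................#.......
..............#...............#.......
```

```bash
python3 -m pendant '[[0.35,0,0,0.003,0,0,0],[0.35,0,0,0.006,0,0,0],[0.35,0,0,0.009,0,0,0]]' | grep -E "pos|ft_|width"
```

```text
position: [0.539, -0.025, 0.0857]
ft_force: [-0.0, 1.0, -0.3]
grip_width: 0.0298
```

```bash
python3 -m pendant '[[0.35,0.0005,-0.0069,0,0,0,0.131],[0.35,0.0018,-0.0137,0,0,0,0.262],[0.35,0.004,-0.0203,0,0,0,0.393],[0.35,0.0071,-0.0265,0,0,0,0.524],[0.35,0.011,-0.0323,0,0,0,0.654]]' | grep -E "pos|ft_|width" && python3 -c "
from h import *
st()
for n in('top','scene'):
  t=env.get_image(n);I=t['image'].astype(int)
  m=(I[...,2]>1.7*I[...,1])&(I[...,2]>1.7*I[...,0])&(I[...,2]>90);u,v=map(int,proj(t,(.4945,.004,.119)));k=np.zeros_like(m);k[v-14:v+14,u-16:u+16]=1
  n_,l,s_,c=cv2.connectedComponentsWithStats((m&k).astype(np.uint8),connectivity=8)
  for j in range(1,n_):
    P=at_z(t,*c[j],.119)[:2];print(n,c[j].round(1),s_[j][4],P.round(4),np.degrees(np.arctan2(P[1]-.004,P[0]-.4945)).round(0))
"
```

```text
position: [0.5119, -0.0458, 0.0858]
ft_force: [1.4, -0.9, -0.1]
grip_width: 0.03
6.33 pos [ 0.5119 -0.0458  0.0858] yaw 108.4 F [ 1.4 -0.9 -0.1] w 0.03 q [-18.  26.  91.   0.  63. -37.] tip 0.017
top [271.3 189.3] 3 [0.5136 0.0041] 0.0
top [270. 193.] 1 [0.4937 0.0013] -107.0
top [274.7 204.3] 3 [ 0.4481 -0.0395] -137.0
scene [264.5 174. ] 2 [0.5191 0.0014] -6.0
```

```bash
python3 -m pendant '[[0.35,0.0005,-0.0069,0,0,0,0.131],[0.35,0.0018,-0.0137,0,0,0,0.262],[0.35,0.004,-0.0203,0,0,0,0.393],[0.35,0.0071,-0.0265,0,0,0,0.524],[0.35,0.011,-0.0323,0,0,0,0.654]]' | grep -E "pos|ft_|width"
```

```text
position: [0.4781, -0.0457, 0.086]
ft_force: [0.8, -0.7, 0.3]
grip_width: 0.0299
```

```bash
python3 -m pendant '[[0.35,0.0005,-0.0069,0,0,0,0.131],[0.35,0.0018,-0.0137,0,0,0,0.262],[0.35,0.0032,-0.018,0,0,0,0.349],[0.35,0.005,-0.0224,0,0,0,0.436]]' | grep -E "pos|ft_|width"&& cat > red.py <<'E'
from h import *
st()
for n in('top','scene'):
  t=env.get_image(n);I=t['image'].astype(int)
  m=(I[...,2]>1.5*I[...,1])&(I[...,2]>1.5*I[...,0])&(I[...,2]>70);u,v=map(int,proj(t,(.4945,.004,.119)));k=np.zeros_like(m);k[v-14:v+14,u-16:u+16]=1
  n_,l,s_,c=cv2.connectedComponentsWithStats((m&k).astype(np.uint8),connectivity=8)
  for j in range(1,n_):
    P=at_z(t,*c[j],.119)[:2];print(n,c[j].round(1),s_[j][4],P.round(4),np.degrees(np.arctan2(P[1]-.004,P[0]-.4945)).round(0))
E
python3 red.py
```

```text
position: [0.4585, -0.0337, 0.0859]
ft_force: [1.3, -0.7, 0.6]
grip_width: 0.03
7.55 pos [ 0.4585 -0.0337  0.0859] yaw 46.2 F [ 1.3 -0.7  0.6] w 0.03 q [-19.  22. 100.  -0.  59.  25.] tip 0.017
scene [270.8 173. ] 6 [ 0.503  -0.0146] -66.0
scene [280.6 180.8] 5 [0.4534 0.0146] 166.0
```

```bash
python3 -m pendant '[[0.35,0.0005,-0.0069,0,0,0,0.131],[0.35,0.0018,-0.0137,0,0,0,0.262],[0.35,0.0032,-0.018,0,0,0,0.349],[0.35,0.005,-0.0224,0,0,0,0.436],[0.35,0.0071,-0.0265,0,0,0,0.524]]' | grep -E "pos|ft_|width"; python3 red.py
```

```text
position: [0.4442, -0.0103, 0.0859]
ft_force: [-0.8, -1.2, -0.0]
grip_width: 0.0299
8.28 pos [ 0.4442 -0.0103  0.0859] yaw 16.3 F [-0.8 -1.2 -0. ] w 0.0299 q [-17.  20. 102.  -0.  58.  57.] tip 0.017
top [275.  195.5] 2 [ 0.4901 -0.0227] -99.0
top [275.  204.5] 2 [ 0.4478 -0.0411] -136.0
scene [273.6 173.6] 5 [ 0.493  -0.0156] -94.0
```

```bash
python3 -m pendant '[[0.35,0.0001,-0.0037,0,0,0,0.07],[0.35,0.0005,-0.0074,0,0,0,0.14],[0.35,0.0012,-0.011,0,0,0,0.209],[0.35,0.0016,-0.0128,0,0,0,0.244],[0.35,0.0021,-0.0146,0,0,0,0.279]]' | grep -E "pos|ft_|width"; python3 red.py
```

```text
position: [0.4422, 0.0042, 0.0858]
ft_force: [-0.3, -1.1, 0.2]
grip_width: 0.0299
9.0 pos [0.4422 0.0042 0.0858] yaw 0.4 F [-0.3 -1.1  0.2] w 0.0299 q [-15.  20. 102.  -0.  58.  75.] tip 0.017
top [272.  195.8] 4 [ 0.4839 -0.012 ] -124.0
top [274.7 204.3] 3 [ 0.4481 -0.0395] -137.0
scene [272. 174.] 1 [ 0.4967 -0.0107] -81.0
scene [274. 175.] 1 [ 0.488  -0.0081] -118.0
```

```bash
python3 -m pendant '[[0.35,0,-0.0009,0,0,0,0.017],[0.35,0,-0.0018,0,0,0,0.035],[0.35,0,-0.0028,0,0,0,0.052],[0.35,0.0001,-0.0037,0,0,0,0.07],[0.35,0.0001,-0.0037,0,0,0,0.07]]' | grep -E "pos|ft_|width"; python3 red.py; python3 -c "
from h import *
s=env.get_image('scene');t=env.get_image('top')
cv2.imwrite('t0.png',t['image']);cv2.imwrite('s0.png',s['image'])
c=lambda i,u,v:np.clip(1.5*cv2.resize(i['image'][v-30:v+30,u-20:u+20],(400,600),interpolation=cv2.INTER_CUBIC).astype(float),0,255).astype(np.uint8)
cv2.imwrite('pics/g.png',np.hstack([c(s,271,180),c(t,273,195)]))"
```

```text
position: [0.442, 0.0082, 0.0859]
ft_force: [0.0, -0.5, -0.5]
grip_width: 0.0297
9.72 pos [0.442  0.0082 0.0859] yaw -3.8 F [ 0.  -0.5 -0.5] w 0.0297 q [-14.  20. 102.   0.  58.  79.] tip 0.017
top [271.5 196. ] 2 [ 0.4818 -0.0107] -131.0
top [274.7 204.3] 3 [ 0.4481 -0.0395] -137.0
scene [271.5 174. ] 2 [ 0.4982 -0.0099] -75.0
```

View pics/g.png

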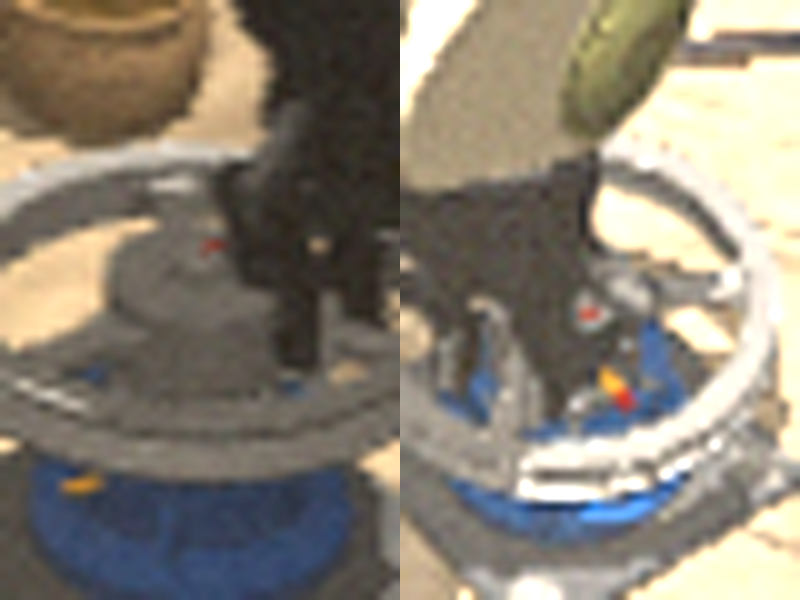

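Finger now covers the hub's line. The top crop shows the shaft's red mark at (590,313) and the pin at (620,390). I'll continue in small steps and watch force and pulley height via the rim edge pixels.

```bash
python3 -m pendant '[[0.35,0,-0.0009,0,0,0,0.017],[0.35,0,-0.0018,0,0,0,0.035],[0.35,0,-0.0028,0,0,0,0.052],[0.35,0.0001,-0.0037,0,0,0,0.07],[0.35,0.0001,-0.0037,0,0,0,0.07]]' | grep -E "pos|ft_|width"; cat > dz.py <<'E'
from h import *
# vertical image shift of the near rim since t0/s0 (phase correlation)
for n,f in(('scene','s0.png'),('top','t0.png')):
  t=env.get_image(n);a=cv2.cvtColor(cv2.imread(f),cv2.COLOR_BGR2GRAY).astype(np.float32);b=cv2.cvtColor(t['image'],cv2.COLOR_BGR2GRAY).astype(np.float32)
  p=[proj(t,(.4945+.09*np.cos(x),.004+.09*np.sin(x),.105)) for x in np.linspace(0,6.28,60)];p=np.array(p);u0,v0=p.min(0).astype(int);u1,v1=p.max(0).astype(int)
  i=p[:,1].argmax();uu,vv=p[i].astype(int);sl=(slice(vv-8,vv+8),slice(uu-14,uu+14))
  w=cv2.createHanningWindow((28,16),cv2.CV_32F)
  print(n,cv2.phaseCorrelate(a[sl],b[sl],w), 'px per 3mm drop',proj(t,(.4945,.004,.102))[1]-proj(t,(.4945,.004,.105))[1])
  for an in(-113,-117,-121):
    q=[proj(t,(.4945+r*np.cos(np.radians(an)),.004+r*np.sin(np.radians(an)),.118)) for r in(.012,.02,.03)];print(an,np.round(q,1).tolist(),[t['image'][int(round(y)),int(round(x))].tolist() for x,y in q])
E
python3 dz.py;python3 red.py
```

```text
position: [0.4423, 0.0119, 0.0858]
ft_force: [1.2, -0.5, -0.2]
grip_width: 0.0298
scene ((0.17946876861861227, 0.228985373750219), 0.7785743117332459) px per 3mm drop 0.7490475277720066
-113 [[273.4, 175.3], [275.1, 174.5], [277.3, 173.5]] [[32, 37, 40], [30, 33, 36], [25, 29, 34]]
-117 [[273.5, 175.4], [275.4, 174.7], [277.7, 173.8]] [[26, 34, 36], [24, 29, 33], [24, 29, 34]]
-121 [[273.7, 175.5], [275.7, 174.8], [278.1, 174.0]] [[26, 34, 36], [20, 27, 33], [24, 29, 34]]
top ((-0.17353458133210076, -0.22869604629065066), 0.9393400400876999) px per 3mm drop 0.4472716263901191
-113 [[271.5, 194.5], [272.8, 195.6], [274.5, 197.0]] [[65, 71, 71], [70, 74, 81], [59, 59, 63]]
-117 [[271.3, 194.6], [272.6, 195.8], [274.1, 197.3]] [[66, 73, 80], [70, 74, 81], [59, 59, 63]]
-121 [[271.2, 194.7], [272.3, 195.9], [273.7, 197.5]] [[66, 73, 80], [83, 89, 97], [39, 48, 57]]
10.65 pos [0.4423 0.0119 0.0858] yaw -7.8 F [ 0.2 -0.6  0.6] w 0.0301 q [-14.  20. 102.   0.  58.  84.] tip 0.017
top [274.7 204.3] 3 [ 0.4481 -0.0395] -137.0
```

```bash
python3 -m pendant '[[0.35,0,-0.0009,0,0,0,0.017],[0.35,0,-0.0018,0,0,0,0.035],[0.35,0,-0.0028,0,0,0,0.052],[0.35,0.0001,-0.0037,0,0,0,0.07],[0.35,0.0001,-0.0037,0,0,0,0.07]]' | grep -E "pos|ft_|width"; python3 dz.py | grep drop;python3 red.py
```

```text
position: [0.4429, 0.0156, 0.0859]
ft_force: [-0.5, -0.2, 0.4]
grip_width: 0.0298
scene ((0.16942945899402417, 0.2020229290706439), 0.9778350268801054) px per 3mm drop 0.7490475277720066
top ((-0.8764452981696316, 0.16098604832207375), 0.9929465035597483) px per 3mm drop 0.4472716263901191
11.47 pos [0.4429 0.0155 0.0858] yaw -11.8 F [0.3 0.4 0.4] w 0.0299 q [-13.  20. 102.   0.  58.  88.] tip 0.017
top [274.7 204.3] 3 [ 0.4481 -0.0395] -137.0
```

```bash
cat > prof.py <<'E'
from h import *
for n,z0,ctr in(('scene',.109,61),('top',.109,-59)):
  t=env.get_image(n);I=t['image'].astype(np.float32);hs=cv2.cvtColor(t['image'],cv2.COLOR_BGR2HSV).astype(np.float32)
  for r in(.045,.055,.065):
    row=[]
    for a in range(ctr-28,ctr+29,2):
      x,y=proj(t,(.4945+r*np.cos(np.radians(a)),.004+r*np.sin(np.radians(a)),z0))
      row.append(int(cv2.remap(hs[...,1],np.float32([[x]]),np.float32([[y]]),cv2.INTER_LINEAR)[0,0]))
    print(n,r,ctr-28,row)
E
python3 prof.py
```

```text
scene 0.045 33 [88, 89, 90, 90, 89, 87, 85, 79, 66, 54, 45, 37, 36, 36, 36, 35, 35, 38, 39, 39, 37, 33, 36, 41, 46, 47, 46, 46, 48]
scene 0.055 33 [87, 87, 87, 87, 88, 88, 83, 76, 67, 56, 44, 36, 33, 36, 37, 37, 35, 36, 30, 17, 30, 65, 68, 58, 46, 30, 26, 37, 41]
scene 0.065 33 [91, 90, 90, 90, 90, 89, 89, 86, 74, 58, 44, 39, 36, 35, 37, 39, 42, 53, 65, 77, 59, 28, 46, 84, 75, 49, 27, 26, 31]
top 0.045 -87 [61, 64, 60, 55, 49, 43, 38, 33, 30, 27, 24, 21, 35, 50, 64, 73, 77, 83, 86, 81, 77, 73, 72, 73, 75, 76, 77, 78, 78]
top 0.055 -87 [81, 79, 77, 70, 53, 36, 29, 29, 30, 29, 27, 27, 40, 53, 64, 70, 76, 78, 78, 77, 77, 77, 76, 76, 76, 77, 78, 79, 80]
top 0.065 -87 [75, 78, 79, 78, 73, 54, 33, 26, 24, 22, 22, 24, 45, 65, 76, 82, 84, 82, 80, 76, 74, 70, 65, 64, 64, 64, 62, 58, 57]
```

```bash
sed -e "s/I=t\['image'\]/t['image']=cv2.imread('s0.png' if n=='scene' else 't0.png');I=t['image']/" prof.py > prof0.py && python3 prof0.py
```

```text
scene 0.045 33 [89, 90, 90, 90, 89, 87, 86, 85, 85, 83, 79, 73, 61, 51, 45, 43, 41, 38, 38, 39, 37, 33, 34, 35, 34, 40, 47, 52, 50]
scene 0.055 33 [90, 90, 89, 89, 88, 88, 87, 87, 87, 86, 84, 81, 75, 63, 53, 46, 42, 41, 38, 35, 40, 40, 33, 23, 16, 13, 25, 40, 45]
scene 0.065 33 [91, 91, 90, 89, 88, 88, 89, 89, 89, 87, 86, 82, 75, 63, 53, 49, 44, 40, 43, 47, 41, 29, 33, 55, 67, 58, 25, 18, 31]
top 0.045 -87 [68, 78, 78, 78, 77, 69, 61, 52, 46, 42, 37, 32, 29, 25, 22, 26, 36, 47, 58, 63, 67, 72, 75, 77, 77, 77, 78, 78, 78]
top 0.055 -87 [77, 77, 77, 78, 79, 79, 75, 68, 61, 48, 35, 23, 24, 25, 29, 37, 45, 54, 65, 75, 78, 78, 78, 78, 78, 78, 78, 79, 80]
top 0.065 -87 [76, 75, 75, 73, 72, 75, 81, 77, 69, 58, 43, 31, 29, 27, 25, 23, 30, 50, 72, 73, 74, 72, 68, 68, 65, 63, 63, 63, 65]
```

```bash
python3 -m pendant '[[0.35,0,-0.0009,0,0,0,0.017],[0.35,0,-0.0018,0,0,0,0.035],[0.35,0,-0.0028,0,0,0,0.052],[0.35,0.0001,-0.0037,0,0,0,0.07],[0.35,0.0001,-0.0037,0,0,0,0.07]]' | grep -E "pos|ft_|width"; python3 dz.py | grep drop;python3 prof.py; python3 -c "
from h import *
t=env.get_image('top');print(at_z(t,274.9,204.4,.085), at_z(t,274.9,204.4,.089))"
```

```text
position: [0.4438, 0.0192, 0.0859]
ft_force: [-0.3, -0.6, 0.2]
grip_width: 0.0299
scene ((0.16793695451580248, 0.3748808062832376), 0.8984329909086227) px per 3mm drop 0.7490475277720066
top ((-0.6991073824817651, -0.21670217245293522), 0.7421072795987129) px per 3mm drop 0.4472716263901191
scene 0.045 33 [88, 89, 90, 89, 80, 70, 60, 50, 47, 44, 43, 42, 44, 46, 48, 52, 51, 42, 35, 30, 31, 35, 42, 45, 47, 49, 50, 50, 47]
scene 0.055 33 [89, 88, 87, 87, 87, 87, 74, 59, 42, 34, 33, 34, 33, 36, 42, 47, 51, 50, 44, 39, 76, 117, 99, 68, 51, 38, 33, 46, 52]
scene 0.065 33 [88, 89, 90, 91, 92, 85, 77, 68, 56, 44, 36, 35, 33, 37, 44, 47, 52, 66, 77, 84, 65, 35, 51, 88, 81, 58, 26, 21, 33]
top 0.045 -87 [40, 41, 40, 39, 37, 35, 34, 33, 34, 42, 49, 57, 61, 67, 72, 76, 79, 82, 84, 78, 73, 69, 69, 72, 73, 76, 77, 78, 79]
top 0.055 -87 [79, 66, 53, 44, 38, 32, 29, 28, 28, 34, 41, 49, 60, 70, 77, 74, 71, 70, 72, 75, 77, 77, 77, 78, 78, 78, 77, 77, 78]
top 0.065 -87 [78, 79, 72, 57, 42, 35, 29, 27, 26, 30, 40, 50, 64, 77, 80, 80, 79, 78, 77, 72, 69, 69, 68, 70, 63, 62, 61, 59, 59]
[ 0.47170229 -0.03063806  0.085     ] [ 0.46893075 -0.03179776  0.089     ]
```

```bash
python3 -m pendant '[[0.35,0,-0.0009,0,0,0,0.017],[0.35,0,-0.0018,0,0,0,0.035],[0.35,0,-0.0028,0,0,0,0.052],[0.35,0.0001,-0.0037,0,0,0,0.07],[0.35,0.0001,-0.0037,0,0,0,0.07]]' | grep -E "pos|ft_|width"; python3 prof.py|grep -E "0.0[56]5"
```

```text
position: [0.4448, 0.0227, 0.0859]
ft_force: [-0.3, -0.8, -0.3]
grip_width: 0.0298
scene 0.055 33 [91, 91, 89, 75, 60, 46, 42, 41, 39, 38, 38, 39, 40, 48, 57, 67, 77, 70, 51, 25, 58, 108, 96, 66, 46, 30, 29, 41, 46]
scene 0.065 33 [92, 93, 87, 77, 66, 56, 48, 42, 42, 42, 41, 42, 46, 49, 59, 73, 87, 87, 87, 86, 65, 37, 52, 82, 83, 69, 31, 23, 32]
top 0.055 -87 [54, 43, 33, 27, 26, 25, 27, 30, 33, 44, 54, 66, 70, 74, 76, 77, 77, 77, 77, 77, 77, 77, 76, 76, 77, 78, 78, 78, 79]
top 0.065 -87 [71, 66, 56, 41, 26, 26, 26, 31, 36, 45, 59, 72, 75, 78, 79, 81, 80, 79, 78, 76, 77, 77, 74, 73, 72, 72, 71, 68, 68]
```

```bash
cat > dz2.py <<'E'
from h import *
p=np.load('prev.npz')
g=lambda x:cv2.cvtColor(x,cv2.COLOR_BGR2GRAY).astype(np.float32)
for n,k in(('scene','s'),('top','t')):
  t=env.get_image(n);ims={'t0':cv2.imread(k+'0.png'),'now':t['image']}
  if n=='scene':
    import os
    if os.path.exists('s1.png'): ims['s1']=cv2.imread('s1.png')
  P=np.array([proj(t,(.4945+.09*np.cos(x),.004+.09*np.sin(x),.116)) for x in np.linspace(0,6.28,90)])
  c=P.mean(0)
  for nm,im in ims.items():
    out=[]
    for a in P[P[:,1]>c[1]+5][::5]:
      u,v=a.astype(int);sl=(slice(v-7,v+13),slice(u-5,u+5))
      A,B=g(p[k])[sl].mean(1),g(im)[sl].mean(1)
      # vertical shift by least squares on 1-D profiles
      ds=np.arange(-2,2.01,.05);y=np.arange(20)
      e=[np.mean((np.interp(y[3:-3]-d,y,A)-B[3:-3])**2) for d in ds];out.append((round(ds[int(np.argmin(e))],2),int(min(e))))
    print(n,nm,out)
E
python3 dz2.py
```

```text
scene t0 [(np.float64(0.4), 788), (np.float64(0.7), 307), (np.float64(0.2), 220), (np.float64(0.45), 11), (np.float64(0.4), 18), (np.float64(-0.5), 251), (np.float64(-0.3), 36)]
scene now [(np.float64(-0.4), 745), (np.float64(-1.65), 414), (np.float64(0.25), 209), (np.float64(0.25), 10), (np.float64(-0.15), 43), (np.float64(-0.6), 123), (np.float64(0.45), 68)]
top t0 [(np.float64(1.95), 144), (np.float64(0.1), 8), (np.float64(0.25), 8), (np.float64(0.35), 133), (np.float64(0.25), 354), (np.float64(0.0), 48), (np.float64(-0.15), 30), (np.float64(-1.4), 363)]
top now [(np.float64(0.55), 28), (np.float64(-0.4), 26), (np.float64(-0.5), 52), (np.float64(0.0), 112), (np.float64(0.1), 238), (np.float64(-0.1), 38), (np.float64(-0.3), 112), (np.float64(-1.9), 488)]
```

```bash
python3 -m pendant '[[0.2,0,0,0,0,0,0],[0.2,0,0,0,0,0,0],[0.2,0.0003,0.0055,0,0,0,-0.105],[0.2,0.0012,0.011,0,0,0,-0.209],[0.2,0.0021,0.0146,0,0,0,-0.279]]' | grep -E "pos|ft_|width"; python3 prof.py|grep -E "0.0[56]5"; python3 dz2.py|grep now
```

```text
position: [0.4417, 0.0083, 0.0857]
ft_force: [-1.1, 1.6, 0.2]
grip_width: 0.0168
scene 0.055 33 [89, 88, 87, 88, 88, 88, 74, 60, 46, 41, 44, 42, 40, 40, 42, 44, 46, 49, 46, 36, 71, 115, 103, 77, 57, 42, 33, 36, 39]
scene 0.065 33 [91, 93, 91, 89, 87, 82, 75, 66, 57, 50, 44, 41, 41, 38, 36, 37, 47, 62, 74, 82, 63, 34, 51, 88, 81, 61, 31, 29, 44]
top 0.055 -87 [80, 75, 70, 60, 42, 23, 18, 22, 28, 30, 33, 36, 51, 64, 74, 75, 76, 76, 78, 79, 79, 77, 76, 76, 78, 79, 79, 79, 79]
top 0.065 -87 [78, 80, 76, 66, 54, 42, 30, 28, 28, 28, 28, 31, 52, 72, 79, 83, 83, 80, 78, 77, 79, 80, 78, 77, 72, 71, 71, 68, 69]
scene now [(np.float64(-0.45), 717), (np.float64(-1.6), 479), (np.float64(0.2), 123), (np.float64(0.3), 9), (np.float64(0.25), 14), (np.float64(-0.65), 227), (np.float64(0.15), 18)]
top now [(np.float64(1.95), 125), (np.float64(0.35), 2), (np.float64(-0.45), 24), (np.float64(0.45), 145), (np.float64(0.55), 379), (np.float64(0.35), 68), (np.float64(0.4), 15), (np.float64(-1.75), 574)]
```

```bash
python3 -m pendant '[[0.2,0,0.0009,0,0,0,-0.017],[0.2,0,0.0018,0,0,0,-0.035],[0.2,0,0.0028,0,0,0,-0.052],[0.2,0.0001,0.0037,0,0,0,-0.07],[0.2,0.0001,0.0037,0,0,0,-0.07]]' | grep -E "pos|ft_|width"; python3 prof.py|grep -E "0.0[56]5"; python3 dz2.py|grep now
```

```text
position: [0.4417, 0.0044, 0.0858]
ft_force: [-0.1, 0.8, -0.0]
grip_width: 0.0169
scene 0.055 33 [89, 88, 88, 88, 88, 88, 87, 84, 81, 73, 62, 51, 43, 42, 41, 40, 37, 41, 41, 32, 38, 69, 69, 57, 47, 42, 38, 40, 43]
scene 0.065 33 [92, 92, 91, 90, 90, 89, 89, 88, 82, 72, 61, 53, 49, 44, 44, 48, 50, 56, 64, 71, 53, 26, 49, 89, 81, 61, 33, 25, 15]
top 0.055 -87 [79, 78, 78, 74, 66, 57, 47, 37, 26, 25, 26, 28, 39, 49, 59, 65, 71, 74, 75, 76, 77, 78, 78, 78, 78, 78, 78, 79, 80]
top 0.065 -87 [75, 75, 76, 78, 76, 58, 41, 35, 31, 27, 26, 26, 35, 44, 59, 75, 81, 79, 77, 76, 77, 76, 74, 73, 69, 69, 70, 69, 71]
scene now [(np.float64(1.55), 742), (np.float64(0.35), 401), (np.float64(0.1), 98), (np.float64(0.3), 9), (np.float64(0.25), 8), (np.float64(-0.55), 223), (np.float64(-0.3), 25)]
top now [(np.float64(2.0), 151), (np.float64(0.4), 1), (np.float64(-0.3), 22), (np.float64(0.5), 157), (np.float64(0.55), 406), (np.float64(0.35), 65), (np.float64(0.4), 21), (np.float64(-0.45), 491)]
```

```bash
python3 -m pendant '[[0.2,0,0.0009,0,0,0,-0.017],[0.2,0,0.0018,0,0,0,-0.035],[0.25,0,0.0005,0,0,0,-0.01],[0.3,0,0.0005,-0.02,0,0,-0.01],[0.3,0,0.0005,-0.06,0,0,-0.01]]' | grep -E "pos|ft_|width"; python3 red.py; python3 dz2.py|grep now
```

```text
position: [0.4411, 0.0041, 0.1457]
ft_force: [0.1, -0.1, -0.7]
grip_width: 0.0259
15.75 pos [0.4411 0.0041 0.1457] yaw 0.7 F [ 0.1 -0.1 -0.7] w 0.0259 q [-15.  15.  97.  -0.  68.  74.] tip 0.017
top [272.8 197.2] 5 [ 0.4783 -0.018 ] -126.0
top [274.7 204.3] 3 [ 0.4481 -0.0395] -137.0
scene [272. 174.] 1 [ 0.4967 -0.0107] -81.0
scene [275.6 174.6] 5 [ 0.4843 -0.0129] -121.0
scene now [(np.float64(1.55), 660), (np.float64(-2.0), 174), (np.float64(-0.05), 249), (np.float64(0.25), 6), (np.float64(0.3), 8), (np.float64(-0.3), 161), (np.float64(0.35), 17)]
top now [(np.float64(1.9), 70), (np.float64(0.4), 6), (np.float64(-0.2), 17), (np.float64(0.45), 115), (np.float64(0.55), 362), (np.float64(0.35), 68), (np.float64(0.45), 15), (np.float64(-1.5), 446)]
```

```bash
python3 -m pendant '[[0.32,0.027,0,0,0,0,0],[0.32,0.0534,0,0,0,0,0],[0.32,0.0534,0,0,0,0,0],[0.32,0.0534,0,0.015,0,0,0],[0.32,0.0534,0,0.025,0,0,0]]' | grep -E "pos|ft_|width"; python3 -c "
from h import *
S=env.get_image('scene');T=env.get_image('top');o=env.observe();R=o['tool_rot']
c=lambda i,u,v:np.clip(1.6*cv2.resize(i[v-32:v+28,u-20:u+20],(400,600),interpolation=cv2.INTER_CUBIC).astype(float),0,255).astype(np.uint8)
cv2.imwrite('pics/h.png',np.hstack([c(S['image'],271,170),c(T['image'],272,190)]))
for d in(-.02,.02):
  for z in(.12,.13,.14):
    p=o['position']+R[:,1]*d;p=[p[0],p[1],z];a=proj(S,p);b=proj(T,p);print(np.round(p,3),((a[0]-251)*10,(a[1]-138)*10),((b[0]-252)*10+400,(b[1]-158)*10))
"
```

```text
position: [0.4939, 0.0048, 0.1196]
ft_force: [0.6, -0.9, -0.5]
grip_width: 0.0271
[0.494 0.025 0.12 ] (np.float64(172.91259069026353), np.float64(409.2215731849788)) (np.float64(527.8929988255464), np.float64(330.21816141906413))
[0.494 0.025 0.13 ] (np.float64(173.82678686443398), np.float64(383.7319362432376)) (np.float64(527.7063059936199), np.float64(315.0071598928929))
[0.494 0.025 0.14 ] (np.float64(174.74734545340937), np.float64(358.0649023181803)) (np.float64(527.5179644035171), np.float64(299.6618240011213))
[ 0.494 -0.015  0.12 ] (np.float64(222.4416033351082), np.float64(353.15453568182306)) (np.float64(617.2203742550914), np.float64(360.32815643053823))
[ 0.494 -0.015  0.13 ] (np.float64(223.50716238890698), np.float64(327.9527194656646)) (np.float64(617.4276687140991), np.float64(345.1559371180767))
[ 0.494 -0.015  0.14 ] (np.float64(224.579997562912), np.float64(302.57881382512494)) (np.float64(617.6368052856492), np.float64(329.8488905862996))
```

View pics/h.png

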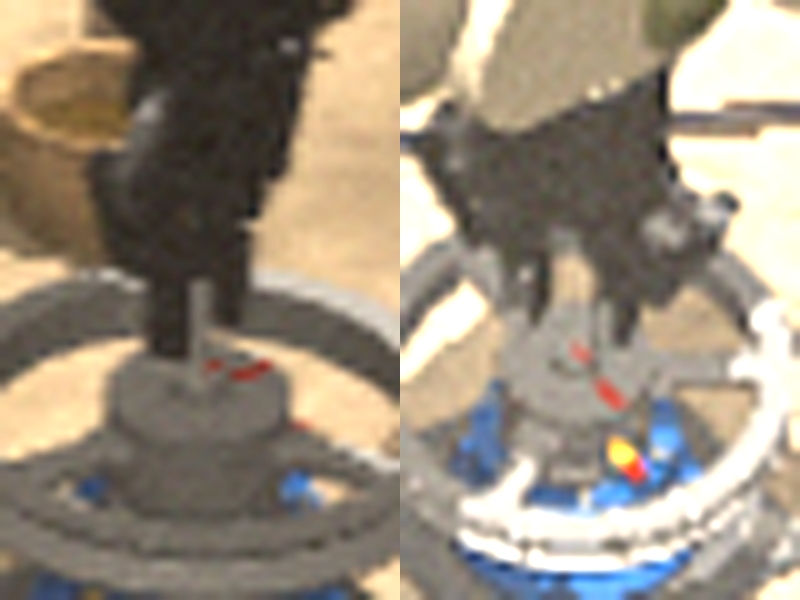

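The last picture shows the lines carrying on: shaft mark (580,355), hub line (610,395), pin (625,455) in the top crop. The tips stand over the hub on both sides of the shaft, about 18 mm up, so I'll press down on force feedback.

```bash
python3 -m pendant '[[0.32,0.0005,0.0005,0.006,0,0,0],[0.32,0.0005,0.0005,0.01,0,0,0],[0.32,0.0005,0.0005,0.012,0,0,0],[0.32,0.0005,0.0005,0.014,0,0,0]]' | grep -E "pos|ft_|width"
```

```text
position: [0.4957, 0.0041, 0.1068]
ft_force: [-0.7, -0.4, 0.6]
grip_width: 0.0273
```

```bash
python3 -m pendant '[[0.32,0,0,0.001,0,0,0],[0.32,0,0,0.002,0,0,0],[0.32,0,0,0.003,0,0,0],[0.32,0,0,0.004,0,0,0]]' | grep -E "pos|ft_|width"
```

```text
position: [0.4957, 0.0041, 0.1028]
ft_force: [-0.8, -0.2, 0.2]
grip_width: 0.0272
```

```bash
python3 -m pendant '[[0.32,0,0,0.001,0,0,0],[0.32,0,0,0.002,0,0,0],[0.32,0,0,0.003,0,0,0],[0.32,0,0,0.004,0,0,0]]' | grep -E "pos|ft_|width"; python3 -c "
from h import *
np.savez('prs.npz',s=env.get_image('scene')['image'])"
```

```text
position: [0.4957, 0.0041, 0.0989]
ft_force: [0.1, 0.9, 0.9]
grip_width: 0.0277
```

```bash
python3 -m pendant '[[0.32,0,0,0.001,0,0,0],[0.32,0,0,0.002,0,0,0],[0.32,0,0,0.003,0,0,0],[0.32,0,0,0.003,0,0,0]]' | grep -E "pos|ft_|width"
```

```text
position: [0.4957, 0.0041, 0.0959]
ft_force: [-1.6, 1.2, 3.2]
grip_width: 0.0273
```

```bash
python3 -m pendant '[[0.32,0,0,0.001,0,0,0],[0.32,0,0,0.002,0,0,0],[0.32,0,0,0.003,0,0,0],[0.32,0,0,0.004,0,0,0]]' | grep -E "pos|ft_|width"
```

```text
position: [0.4958, 0.0041, 0.0929]
ft_force: [-5.7, 1.2, 22.7]
grip_width: 0.0277
```

```bash
python3 dz2.py|grep now; python3 red.py; python3 prof.py | grep 0.065; python3 -c "
from h import *
o=env.observe();print(o['wrist_torque'],o['tool_rot'].round(3)[2])"
```

```text
scene now [(np.float64(2.0), 52), (np.float64(-1.6), 107), (np.float64(0.4), 462), (np.float64(2.0), 8), (np.float64(1.65), 67), (np.float64(0.35), 169), (np.float64(1.6), 359)]
top now [(np.float64(1.7), 46), (np.float64(0.1), 14), (np.float64(1.2), 166), (np.float64(1.1), 213), (np.float64(1.5), 399), (np.float64(1.15), 54), (np.float64(0.6), 33), (np.float64(-1.85), 367)]
19.32 pos [0.4958 0.0041 0.0929] yaw 0.7 F [-4.6 -0.2 15.1] w 0.0274 q [-13.  24.  94.  -0.  62.  76.] tip 0.017
top [270. 193.] 1 [0.4937 0.0013] -107.0
top [272.5 198. ] 4 [ 0.474  -0.0186] -132.0
top [274.7 204.3] 3 [ 0.4481 -0.0395] -137.0
scene [272. 174.] 1 [ 0.4967 -0.0107] -81.0
scene [275.8 176.3] 6 [ 0.479  -0.0033] -155.0
scene [280.5 180.5] 4 [0.4544 0.013 ] 167.0
scene 0.065 33 [91, 94, 93, 92, 91, 91, 90, 90, 90, 90, 89, 88, 87, 83, 67, 47, 36, 41, 42, 38, 34, 37, 32, 11, 10, 11, 16, 24, 36]
top 0.065 -87 [76, 78, 74, 66, 59, 44, 26, 25, 27, 30, 34, 39, 53, 67, 72, 73, 71, 68, 66, 63, 60, 59, 58, 58, 57, 53, 47, 45, 45]
[ 0.16189186  0.77608052 -0.02357442] [ 0.001  0.    -1.   ]
```

```bash
python3 -m pendant '[[0.32,0,0,0.0005,0,0,0],[0.32,0,0,0.001,0,0,0],[0.32,0,0,0.001,0,0,0]]' | grep -E "pos|ft_|width"; sed -i 's/np.arange(-2,2.01,.05)/np.arange(-4,4.01,.05)/;s/3:-3/5:-4/g' dz2.py; python3 dz2.py|grep now; python3 red.py|grep -E "F|275|272"; python3 -c "
from h import *
S=env.get_image('scene');T=env.get_image('top')
for z in(.119,.117,.112,.110):
  a=np.radians(-119.5);p=(.4945+.021*np.cos(a),.004+.021*np.sin(a),z);print(z,np.round(proj(S,p),1),np.round(proj(T,p),1))"
```

```text
position: [0.4959, 0.0041, 0.0928]
ft_force: [-7.6, 1.5, 25.5]
grip_width: 0.0275
scene now [(np.float64(3.35), 47), (np.float64(-2.5), 105), (np.float64(-2.45), 374), (np.float64(2.1), 6), (np.float64(1.9), 15), (np.float64(0.6), 156), (np.float64(3.8), 230)]
top now [(np.float64(2.4), 40), (np.float64(-0.05), 18), (np.float64(1.25), 229), (np.float64(1.05), 222), (np.float64(1.55), 283), (np.float64(1.1), 48), (np.float64(1.6), 26), (np.float64(-2.5), 223)]
20.0 pos [0.4958 0.0041 0.0929] yaw 0.7 F [-8.1  0.5 25.7] w 0.0274 q [-13.  24.  94.  -0.  62.  76.] tip 0.017
top [272.8 198.2] 5 [ 0.4736 -0.0201] -131.0
scene [272. 174.] 1 [ 0.4967 -0.0107] -81.0
scene [275.8 176.3] 6 [ 0.479  -0.0033] -155.0
0.119 [275.8 174.4] [272.5 195.9]
0.117 [275.8 174.9] [272.5 196.2]
0.112 [275.7 176.2] [272.5 196.9]
0.11 [275.7 176.7] [272.5 197.2]
```

```bash
python3 -m pendant '[[0.32,-0.001,0,0.0003,0,0,0.02],[0.32,-0.001,0,0.0003,0,0,-0.02],[0.32,-0.001,0,0.0003,0,0,0],[0.32,-0.001,0,0.0003,0,0,0]]' | grep -E "pos|ft_|width"; python3 dz2.py|grep now; python3 red.py|grep -E "F|275|272"; python3 -c "
from h import *
for n in('top','scene'):
  t=env.get_image(n)
  for k,z in(('hub_top',.110),('notch',.085)):print(n,k,[(round(r['conf'],2),np.round(r['centre'],1).tolist(),at_z(t,*r['centre'],z).round(4)) for r in env.tip_of(n,k)[:1]])"
```

```text
position: [0.4963, 0.004, 0.0929]
ft_force: [-2.2, 1.7, 23.6]
grip_width: 0.0273
scene now [(np.float64(3.4), 36), (np.float64(-2.5), 114), (np.float64(-2.4), 355), (np.float64(2.1), 4), (np.float64(1.95), 18), (np.float64(0.5), 165), (np.float64(3.85), 210)]
top now [(np.float64(2.35), 41), (np.float64(-0.05), 20), (np.float64(1.15), 243), (np.float64(1.1), 221), (np.float64(1.55), 284), (np.float64(1.3), 49), (np.float64(1.45), 33), (np.float64(-2.65), 230)]
20.8 pos [0.4962 0.004  0.0929] yaw 0.8 F [-2.   2.  23.6] w 0.0272 q [-13.  24.  94.   0.  62.  76.] tip 0.017
top [272.2 197.8] 5 [ 0.4745 -0.017 ] -134.0
scene [272. 174.] 1 [ 0.4967 -0.0107] -81.0
scene [275.9 176.4] 7 [ 0.4787 -0.0028] -157.0
top hub_top [(0.65, [266.0, 193.5], array([0.491 , 0.0182, 0.11  ]))]
top notch [(0.75, [271.6, 200.0], array([ 0.4871, -0.009 ,  0.085 ]))]
scene hub_top [(0.63, [268.1, 179.0], array([0.5006, 0.0112, 0.11  ]))]
scene notch [(0.74, [277.2, 183.3], array([ 0.4777, -0.0147,  0.085 ]))]
```

```bash
python3 - <<'E'
from h import *
p=np.load('prev.npz');g=lambda x:cv2.cvtColor(x,cv2.COLOR_BGR2GRAY).astype(np.float32)
for n,k in(('scene','s'),('top','t')):
  t=env.get_image(n);A0,B0=g(p[k]),g(t['image']);out=[]
  for x in np.linspace(0,6.283,120):
    q=np.array([.4945+.09*np.cos(x),.004+.09*np.sin(x)])
    u,v=proj(t,(*q,.105));sc=(proj(t,(*q,.1))[1]-v)/5
    if v<proj(t,(.4945,.004,.105))[1]+6: continue
    u,v=int(u),int(v);y=np.arange(24)
    A,B=A0[v-12:v+12,u-1:u+2].mean(1),B0[v-12:v+12,u-1:u+2].mean(1)
    ds=np.arange(0,12,.1);e=[]
    for d in ds:
      a=np.interp(y[5:-4]-d*sc,y,A);b=B[5:-4];G=np.polyfit(a,b,1);e.append(np.mean((np.polyval(G,a)-b)**2)/b.var())
    j=int(np.argmin(e))
    if e[j]<.05 and 0<j<119: out.append(ds[j])
  print(n,len(out),'mm drop median',np.median(out).round(2),np.percentile(out,[25,75]).round(1))
E
```

```text
scene 4 mm drop median 8.4 [8.2 8.5]
top 2 mm drop median 8.3 [8.3 8.3]
```

```bash
python3 -c "
from h import *
st();print(env.close_job())"
```

```text
21.3 pos [0.4963 0.004  0.0929] yaw 0.8 F [-3.6  2.2 22.3] w 0.0271 q [-13.  24.  94.   0.  62.  76.] tip 0.017
the job is handed in; nothing more can be done
None
```

I turned the pulley until its notch met the pin, pressed the hub down to a hard stop, which I take to be the shoulder, and handed the job in at 21.3 s with the fingers still holding it there at about 22 N; the cameras put the drop at about 8.4 mm of the full 9 mm, and the hand-in returned no verdict.

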